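# Close the last clamp of the pressure canner

### The arm

A 6-joint arm with a two-finger parallel gripper is mounted at the origin on the work surface; the furniture and walls round the work are solid. World frame = base frame: x ahead of the robot, y to its left, z up, the work surface at z = 0. Lengths are in m, angles in rad, forces in N, time in s.
With the tool pointing down it reaches from about 0.4 to 0.825 m from the base axis. Payload 7 kg.
Tool frame: the origin (TCP) lies at the very end of the fingers, on their centre line; the grasp point (between the pads) lies 19 mm behind it; z points along the fingers, x is the direction in which the jaws open and shut, and the axes are right-handed (so a half turn about z gives the same grasp; the last joint's range is limited). The gripper opens to 88 mm and grips with 3 to 60 N. Pads are 19 mm wide; open, the fingers measure 130 mm over their backs; the gripper's body (78 mm by 193 mm) begins 47 mm behind the grasp point.
Start: joints at [-0.964, 0.359, 0.012, 0, -1.224, -0.288], TCP at [0.212, -0.641, 0.227] pointing down, gripper open.
Joint ranges: [-3.07, 3.07], [-1.43, 2.12], [-1.02, 1.25], [-3.03, 1.67], [-3.05, -0], [-3.03, 3.03]. Speed limits (rad/s): [2.39, 2.39, 3.01, 3.14, 3.14, 3.14].

### API

Orientations are given as [roll, pitch, yaw] about the fixed x, y, z axes, in that order (R = Rz(yaw) Ry(pitch) Rx(roll)).
In Python, from station import telemetry, grab_frame, arm, regions_of, pinpoint gives the robot as it stands. The module is installed in compiled form; this text tells all that it offers.
- The arm moves only by the shell command python3 -m inch 'ROWS' [FORCE]. ROWS is text: rows parted by semicolons, each of 7 numbers parted by spaces: the opening, from 0 (shut) to 1 (fully open), then the shift along the world's x, y, z in cm, then the turn, a rotation vector about the world's x, y, z in degrees. A call has 1 to 12 rows; each row is the pose to reach, as a shift and turn from the pose measured when the call began; what a row does not reach only later rows make up. A row lasts 1/8 s, in which the tool goes at most 62.5 mm and 10.7 degrees, less where a joint would pass 70% of its speed; a pose out of reach is approached as far as the arm can. A call with a gripper value outside its range is refused whole. The fingers move at their own pace and stop on an object; FORCE is the grip in N (left out, the last holds). Time passes only in rows, so rows that repeat a pose let the fingers close. It gives the time, the measured TCP pose, the force and the opening at its end, in the units of the state.
- telemetry.get_state(): the state, without advancing time (a new reading comes with each control period).
- grab_frame(name): name is "side" or "top" or "wrist"; returns a dict with "pixels" (480x640x3 uint8, red, green, blue), "fx", "fy", "cx", "cy" (pixels), "dist_coeffs" ([k1, k2, p1, p2, k3] as OpenCV has them; the pictures are not rectified), "R" (3x3) and "t" (3): a world point X has camera coordinates R X + t. Camera axes: x right, y down, z forward; pixel columns grow to the right and rows downward; lengths in m; the calibration is good to about 2 mm. A picture is of the moment at which its call begins. There is no depth.
- arm.job_done(): hands the job in, once; it reports no verdict.
Trained networks look in the newest picture that a camera, given by its name, has taken for a name from the list of things; names that differ only in an ending like _2 or _b are one class to them, and where a whole thing is asked for, a point or a joint stands for the part that bears it (a point fixed in the world has none). Each returns a list of dicts, best first, with "p" (0 to 1); they miss things now and then, are a little off and sometimes report something else, mostly with a low value. They report only what shows in the picture. A call takes as long as a camera call.
- regions_of(camera, name): "pixels" (480x640 bool, what is visible of it) and "bbox" ([left, top, right, bottom] in pixels, round what is visible of it).
- pinpoint(camera, name): "location" ([column, row] in pixels: a listed point, or the origin of a listed thing).
The state is a dict: "t": time; "q": joint angles; "qd": joint speeds; "joint_efforts": joint torques, N m; "eef_pos": TCP position; "ee_rot": TCP orientation; "force": force on the tool from outside, world axes, zero at the start; "moment": the same for the moment, N m; "width": finger opening in m.
Only numpy, scipy, OpenCV 4.12 (cv2) and the standard library are available. Lean on these libraries where they do the work, as an engineer would, in place of code of your own. Each camera call takes 0.05 s, during which the arm holds its last target. There are 200 camera calls.

### The job

One clamp of the pressure canner's lid is still undone: its bolt leans outward and its wing nut is backed off. With the fingers closed, push the bolt upright, all the way into the lid's slot, then run the wing nut down clockwise (seen from above) with repeated sideways fingertip pushes on its wings until it sits on the lid and stops turning, leaving the bolt upright. Do not take hold of the nut or force it hard, do not run it down before the bolt is in its slot, and leave the other things on the worktop where they are.

Things in the scene. Friction and masses are not known exactly. Their poses are not given: they have to be found in the camera images.
- canner: Cast aluminium pressure canner, fixed, lid on. Origin: centre of its underside, z up. Four lid clamps on a circle of radius 132 mm (local +x, +y, -x, -y); only the one at -x is undone: -x points outward through it. Rim radius 117 mm. The lid's dome begins 33 mm inward of the bolt circle and rises to 199 mm, its handle and gauge to 235 mm. Side grips, 45 degrees from the clamps, are under 100 mm high.
- clamp_seat (a point): Point on the axis of the undone clamp's bolt when that stands upright, on top of the lid's slotted lug, 158 mm above the worktop (axes as the canner's: -x outward). Here the nut sits down. The lug is 36 mm wide and reaches 9 mm outward of this point; its slot is open outward. Beyond it, outward and sideways, no part of the canner is higher than the lug.
- swing_bolt (a joint): Lean of the undone clamp's steel eye bolt (10 mm thick): 0 = upright in the slot, against its stop; grows to 0.9 rad as it leans outward. It pivots 53 mm below clamp_seat about a level axis across the slot. Stiff hinge (0.2 N m, about 3 N at the nut), stays where it is left. Upright, its end is 39 mm above clamp_seat. While it leans, a wing that points outward can dip 16 mm below clamp_seat's level.
- wing_nut (a joint): Turn of the black wing nut on that bolt: 0 = seated on the lug, where it stops; grows as it is unscrewed (counter-clockwise from above), up to 14; one turn (6.28) lifts it 5 mm along the bolt. It turns easily (0.015 N m) and stays where it is left. It starts at 7 to 10.5. At 0 one wing points outward, turned 50 degrees clockwise (seen from above) from straight out.
- nut_mid (a point): On the wing nut's axis, 14 mm above its seat face, half-way up its wings; turns, leans and travels with the nut. x runs along the two wings, z up the bolt. The wings are 6.5 mm thick and reach 30 mm either side of the axis; they span -6 to +14 mm along z outside 18 mm from the axis, -8 to +4 mm nearer. The hub is 25 mm thick at its foot, about 20 mm above.
- jar_a: Glass honey jar with a dark lid, 65x65x86 mm, standing; bystander. Origin: centre of its underside.
- jar_b: Second jar of the same kind, 65x65x86 mm, standing; bystander. Origin: centre of its underside.
- tongs: Steel kitchen tongs, 315x62x35 mm, lying; bystander. Origin: centre of the underside.
- salt_shaker: Salt shaker, 44x44x90 mm, standing; bystander. Origin: centre of its underside.
- pepper_mill: Dark wooden pepper mill, 58x58x170 mm, standing; bystander. Origin: centre of its underside.
- oil_bottle: Oil bottle with a yellow cap, 61x61x268 mm, standing; bystander. Origin: centre of its underside.
- tape_roll: Roll of tape, 98x96x25 mm, lying flat; bystander. Origin: centre of its underside.
- pen: Black pen, 12x145x9 mm, lying; bystander. Origin: centre of its underside.
- mug: Mug, dark above and cream below, 80x114x94 mm, standing; bystander. Origin: centre of its underside.
- board: Wooden chopping board, 200x300x22 mm, lying flat; bystander. Origin: centre of its underside.
- lemon: Lemon, 83x58x58 mm, lying on the board; bystander. Origin: centre of its underside.
- peeler: White-handled peeler, 170x25x18 mm, lying on the board; bystander. Origin: centre of its underside.

How it is judged:
On the way, in this order (a step that is already met when the one before it is completed fails the run):
1. the bolt stands upright in the lid's slot, the nut still backed off (value of joint swing_bolt below 0.08 rad and value of joint wing_nut above 3 rad), for 0.1 s.
2. the wing nut sits on the lid, the bolt in its slot (value of joint wing_nut below 0.25 rad and value of joint swing_bolt below 0.2 rad), for 0.1 s.
At the end, for the whole second after the job is handed in: The bolt stands upright (within 0.08 rad) in the lid's slot and the wing nut is seated (within 0.25 rad of its stop) and still (value of joint wing_nut below 0.25 rad and value of joint swing_bolt below 0.08 rad and velocity of joint wing_nut between -0.1 and 0.1 rad/s); the robot touches nothing.
It fails at once if the nut is run down while the bolt is out of its slot (value of joint wing_nut below 3 rad and value of joint swing_bolt above 0.3 rad).
It fails at once if the nut is taken between the fingers (the grasp point lies within a wing or the hub) instead of being pushed (x of the grasp point in the frame of nut_mid between -0.028 and 0.028 m and y of the grasp point in the frame of nut_mid between -0.004 and 0.004 m and z of the grasp point in the frame of nut_mid above -0.03 m and (z of the grasp point in the frame of nut_mid below 0.012 m or (z of the grasp point in the frame of nut_mid below 0.02 m and value of joint swing_bolt below 0.2 rad))).
It fails at once if the canner or its clamp is forced with more than 60 N (contact force between any of the arm, the fingers and canner above 60 N).
It fails at once if a bystander is pushed, lifted or carried more than 30 mm (distance of any of jar_a, jar_b, tongs, salt_shaker, pepper_mill, oil_bottle, tape_roll, pen, mug, board, lemon, peeler from where it was at the start of the episode above 0.03 m).
It also fails if it takes over 61 s, if anything falls off the work surface, if the arm or the gripper's body presses on something with over 40 N, if the wrist force passes 120 N, or if a joint passes its speed limit or range.

## Working session

There is one attempt and no reset: what is moved stays moved. The work goes in short steps, Python scripts to look and compute and a shell command to move; the robot and the scene stay as the last step left them, time stands still between calls to the robot, and variables do not carry over. Pictures are saved under pics/ and viewed, about 8 in all and at most 12, crops included, and the job is handed in when it is done.

```bash
mkdir -p pics
cat > h.py <<'E'
import numpy as np, cv2
from station import telemetry, grab_frame, arm, regions_of, pinpoint
def K(f): return np.array([[f['fx'],0,f['cx']],[0,f['fy'],f['cy']],[0,0,1.]])
def ray(f,px):
    u=cv2.undistortPoints(np.array([[px]],float),K(f),np.array(f['dist_coeffs'],float))[0,0]
    R=np.array(f['R']);t=np.array(f['t'])
    o=-R.T@t; d=R.T@np.array([u[0],u[1],1]); return o,d/np.linalg.norm(d)
def atz(f,px,z):
    o,d=ray(f,px); return o+d*(z-o[2])/d[2]
def proj(f,X):
    R=np.array(f['R'],float);t=np.array(f['t'],float)
    return cv2.projectPoints(np.atleast_2d(np.array(X,float)),cv2.Rodrigues(R)[0],t,K(f),np.array(f['dist_coeffs'],float))[0][:,0]
def tri(rs):
    A=np.zeros((3,3));b=np.zeros(3)
    for o,d in rs:
        P=np.eye(3)-np.outer(d,d);A+=P;b+=P@o
    X=np.linalg.solve(A,b)
    return X,[np.linalg.norm(np.cross(X-o,d)) for o,d in rs]
def save(img,n): cv2.imwrite('pics/'+n,cv2.cvtColor(img,cv2.COLOR_RGB2BGR))
E
python3 - <<'E'
from h import *
print(telemetry.get_state())
F={}
for c in ['side','top','wrist']:
    f=grab_frame(c);F[c]=f;save(f['pixels'],c+'0.png')
    print(c,'cam at',(-np.array(f['R']).T@np.array(f['t'])).round(3))
    for n in ['canner','clamp_seat','nut_mid','swing_bolt']:
        try:print(n,[(np.round(p['location'],1),round(p['p'],2)) for p in pinpoint(c,n)[:2]])
        except Exception as e: print(n,e)
for n,z in [('canner',0),('clamp_seat',.158),('nut_mid',.17)]:
    rs=[]
    for c in ['side','top']:
        try:
            p=pinpoint(c,n)
            if p: rs.append(ray(F[c],p[0]['location'])); print(n,c,'atz',atz(F[c],p[0]['location'],z).round(4))
        except Exception as e: print(e)
    if len(rs)>1: print(n,tri(rs))
E
```

```text
{'t': 0.0, 'q': array([-9.63903472e-01,  3.59398846e-01,  1.10519978e-02, -3.48236638e-04,
       -1.22408849e+00, -2.88119887e-01]), 'qd': array([8.27039829e-04, 9.94994018e-04, 1.25891664e-05, 9.84809453e-04,
       2.40924104e-04, 7.09389477e-05]), 'joint_efforts': array([-3.17897517e-03, -5.82707369e+01,  2.93047482e+01,  6.99747518e+00,
        6.70576832e-03, -1.83539669e-04]), 'eef_pos': array([ 0.21137871, -0.64053347,  0.22561231]), 'ee_rot': array([-3.14144075e+00, -1.66447328e-03,  1.88945057e+00]), 'force': array([ 0.40199528, -0.47793286,  0.29163771]), 'moment': array([-0.01815086, -0.00993779,  0.00167022]), 'width': 0.08723771398473887}
side cam at [-0.259  0.413  1.465]
canner [(array([276.4, 262.3]), 0.94)]
clamp_seat [(array([317.4, 231.8]), 0.73), (array([186.5, 278.6]), 0.29)]
nut_mid [(array([326.6, 229.9]), 0.45), (array([278. , 263.1]), 0.29)]
swing_bolt it knows: board, canner, clamp_seat, jar, lemon, mug, nut_mid, oil_bottle, peeler, pen, pepper_mill, salt_shaker, tape_roll, tongs
top cam at [-0.076 -0.062  1.888]
canner []
clamp_seat [(array([300.8, 230.2])
[... 179 characters left out ...]
roll, tongs
wrist cam at [ 0.138 -0.666  0.384]
canner []
clamp_seat []
nut_mid []
swing_bolt it knows: board, canner, clamp_seat, jar, lemon, mug, nut_mid, oil_bottle, peeler, pen, pepper_mill, salt_shaker, tape_roll, tongs
canner side atz [0.5713 0.0645 0.    ]
clamp_seat side atz [ 0.5105 -0.0546  0.158 ]
clamp_seat top atz [ 0.5043 -0.0492  0.158 ]
clamp_seat (array([ 0.49926098, -0.04877024,  0.17556763]), [np.float64(0.0009379187607403857), np.float64(0.0009379187607401176)])
nut_mid side atz [ 0.4949 -0.0772  0.17  ]
nut_mid top atz [ 0.4857 -0.0746  0.17  ]
nut_mid (array([ 0.48342716, -0.07293868,  0.18486443]), [np.float64(0.0029413603138818585), np.float64(0.0029413603138818286)])
```

Run:
```python
from h import *
a=cv2.imread('pics/side0.png');b=cv2.imread('pics/top0.png')
s=cv2.resize(a[170:300,200:400],(800,520),interpolation=cv2.INTER_CUBIC)
cv2.imwrite('pics/sc.png',s)
s=cv2.resize(b[170:300,220:420],(800,520),interpolation=cv2.INTER_CUBIC)
cv2.imwrite('pics/tc.png',s)
```

```text
(no output)
```

View pics/side0.png

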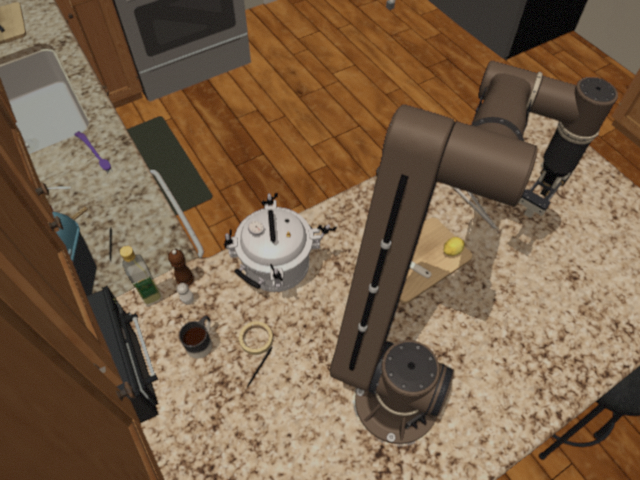

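View pics/tc.png

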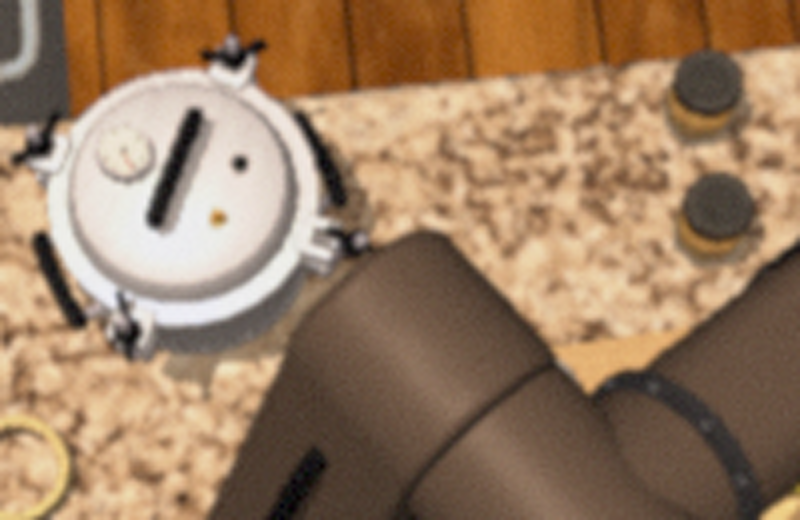

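The undone clamp is the one at side pixel (322,231), or crop (345,240) in the top view. It leans towards the robot, at azimuth about −119°, and seat-to-centre distance comes out at 133 mm as it should. I'll bring the wrist camera over it with the fingers closed.

```bash
python3 -m inch '0 0 0 9 0 0 0;0 24 46 9 0 0 43;0 24 46 9 0 0 43;0 24 46 9 0 0 43;0 24 46 9 0 0 43;0 24 46 9 0 0 43;0 24 46 9 0 0 43;0 24 46 9 0 0 43;0 24 46 9 0 0 43;0 24 46 9 0 0 43;0 24 46 9 0 0 43;0 24 46 9 0 0 43' 10
cat > look.py <<'E'
import sys
from h import *
tag=sys.argv[1]; F={}
for c in ['wrist','top','side']:
    f=grab_frame(c);F[c]=f;save(f['pixels'],c+tag+'.png')
    print(c,'cam',(-np.array(f['R']).T@np.array(f['t'])).round(3),'fwd',np.array(f['R'])[2].round(3))
    for n,z in [('canner',0),('clamp_seat',.158),('nut_mid',.178)]:
        for p in pinpoint(c,n)[:2]:
            print(' ',n,np.round(p['location'],1),round(p['p'],2),atz(f,p['location'],z).round(4))
np.save('F'+tag+'.npy',F,allow_pickle=True)
E
python3 look.py 1
```

```text
t: 2.4
eef_pos: [0.4512, -0.1813, 0.3166]
ee_rot: [-3.142, -0.0, 2.64]
force: [0.1, -0.5, 0.2]
width: 0.0001
wrist cam [ 0.415 -0.251  0.475] fwd [ 0.141  0.256 -0.956]
  clamp_seat [467.7 379.1] 0.21 [0.3861 0.0739 0.158 ]
  nut_mid [115.4 118.2] 0.59 [ 0.5577 -0.3497  0.178 ]
top cam [-0.076 -0.062  1.888] fwd [ 0.301 -0.023 -0.953]
  clamp_seat [299.9 228.2] 0.9 [ 0.5118 -0.0468  0.158 ]
  nut_mid [307.9 232.6] 0.41 [ 0.4865 -0.0722  0.178 ]
side cam [-0.259  0.413  1.465] fwd [ 0.467 -0.299 -0.832]
  canner [278.4 263.4] 0.78 [0.5642 0.061  0.    ]
  clamp_seat [319.2 231.8] 0.9 [ 0.5076 -0.0592  0.158 ]
  nut_mid [328.8 227.7] 0.62 [ 0.4935 -0.084   0.178 ]
  nut_mid [319.1 234.2] 0.54 [ 0.4888 -0.0472  0.178 ]
```

View pics/wrist1.png

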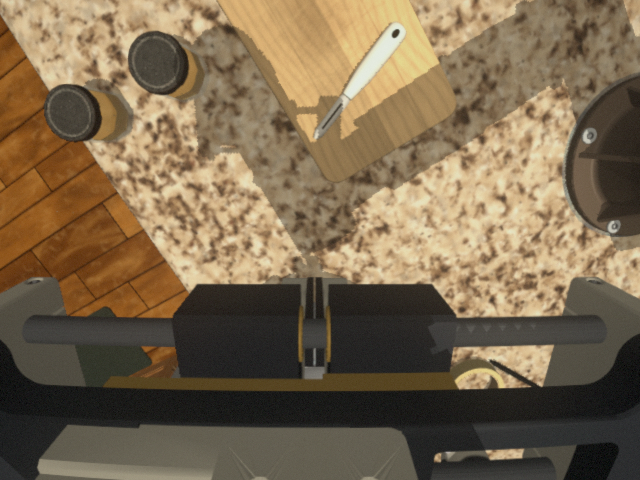

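The wrist view shows the gripper hiding everything on the canner side, with the fingertip at about (315,265). The clamp must sit on the outward side of the fingers, so I'll move inward above the lid.

```bash
python3 -m inch '0 5 13 1 0 0 0;0 5 13 1 0 0 0;0 5 13 1 0 0 0;0 5 13 1 0 0 0;0 5 13 1 0 0 0' 10
python3 look.py 2
```

```text
t: 3.62
eef_pos: [0.5011, -0.0517, 0.3265]
ee_rot: [-3.141, -0.0, 2.64]
force: [-0.4, 0.4, 0.0]
width: 0.0003
wrist cam [ 0.465 -0.122  0.484] fwd [ 0.141  0.256 -0.956]
  clamp_seat [306.2 217.8] 0.75 [ 0.5096 -0.0567  0.158 ]
  nut_mid [305.  194.6] 0.9 [ 0.497  -0.0807  0.178 ]
top cam [-0.076 -0.062  1.888] fwd [ 0.301 -0.023 -0.953]
  clamp_seat [298.7 228.2] 0.78 [ 0.5123 -0.0427  0.158 ]
  clamp_seat [165.1 214.8] 0.31 [0.6108 0.4096 0.158 ]
  nut_mid [308.9 235.5] 0.61 [ 0.476  -0.0745  0.178 ]
  nut_mid [189.3 230.9] 0.58 [0.5361 0.3244 0.178 ]
side cam [-0.259  0.413  1.465] fwd [ 0.467 -0.299 -0.832]
  canner [276.  263.6] 0.79 [0.5677 0.068  0.    ]
  clamp_seat [319.3 233.2] 0.7 [ 0.5032 -0.0568  0.158 ]
  nut_mid [328.3 231.5] 0.46 [ 0.4827 -0.0754  0.178 ]
```

View pics/wrist2.png

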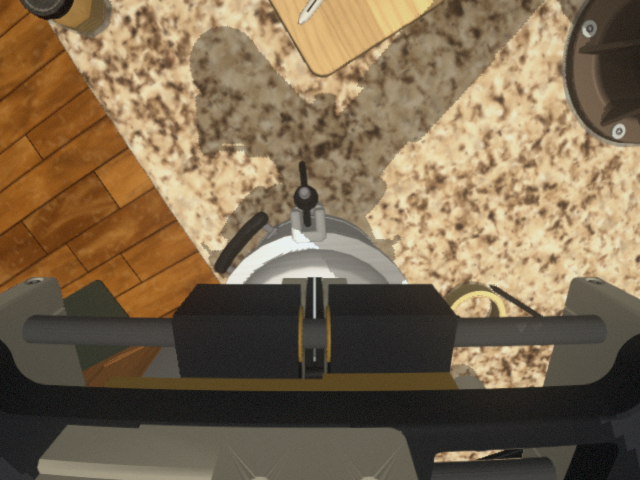

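The undone clamp is now clear: hub at about (306,198), outward wing tip at (302,163), lug prongs at about (298–325, 207–240). Next I'll fit it with a projected model.

```bash
cat > ov.py <<'E'
from h import *
def pose(s,az,lean,th):
    s=np.array([s[0],s[1],.158]); o=np.array([np.cos(az),np.sin(az),0]); z=np.array([0,0,1.]); t=np.cross(z,o) # t: ccw of out
    b=z*np.cos(lean)+o*np.sin(lean); oo=o*np.cos(lean)-z*np.sin(lean)
    piv=s-.053*z; lift=th/(2*np.pi)*.005
    mid=piv+b*(.053+lift+.014); end=piv+b*.092
    a=th-np.radians(50); w=oo*np.cos(a)+t*np.sin(a)
    return dict(seat=s,o=o,t=t,b=b,mid=mid,end=end,w=w,seatface=piv+b*(.053+lift))
def draw(f,box,k,s,az,lean,th,name):
    P=pose(s,az,lean,th); x0,y0,x1,y1=box
    im=cv2.cvtColor(f['pixels'],cv2.COLOR_RGB2BGR)[y0:y1,x0:x1]
    im=cv2.resize(im,None,fx=k,fy=k,interpolation=cv2.INTER_CUBIC); raw=im.copy()
    q=lambda X:tuple(((proj(f,X)[0]-[x0,y0]+.5)*k).astype(int))
    o,t,S=P['o'],P['t'],P['seat']
    L=lambda A,B,c:cv2.line(im,q(A),q(B),c,1)
    a,b_=S+.009*o+.018*t,S+.009*o-.018*t
    L(a,b_,(255,0,0));L(a,a-.025*o,(255,0,0));L(b_,b_-.025*o,(255,0,0))
    L(P['mid']-.03*P['w']+.014*P['b'],P['mid']+.03*P['w']+.014*P['b'],(0,0,255))
    L(P['mid']-.03*P['w']-.006*P['b'],P['mid']+.03*P['w']-.006*P['b'],(0,255,255))
    cv2.circle(im,q(P['end']),4,(0,255,0),1); cv2.circle(im,q(S),3,(255,0,0),1)
    C=S-.132*o; c=np.array([C+[.117*np.cos(u),.117*np.sin(u),0] for u in np.linspace(0,6.28,90)])
    cv2.polylines(im,[((proj(f,c)-[x0,y0]+.5)*k).astype(int)],True,(255,0,255),1)
    cv2.imwrite('pics/'+name,np.hstack([raw,im]))
E
python3 - <<'E'
from ov import *
F=np.load('F2.npy',allow_pickle=True).item();f=F['wrist']
draw(f,(255,150,355,250),4,(.5085,-.056),np.radians(-119),.45,8.7,'o1.png')
r=regions_of('side','canner')
E
```

```text
(no output)
```

View pics/o1.png

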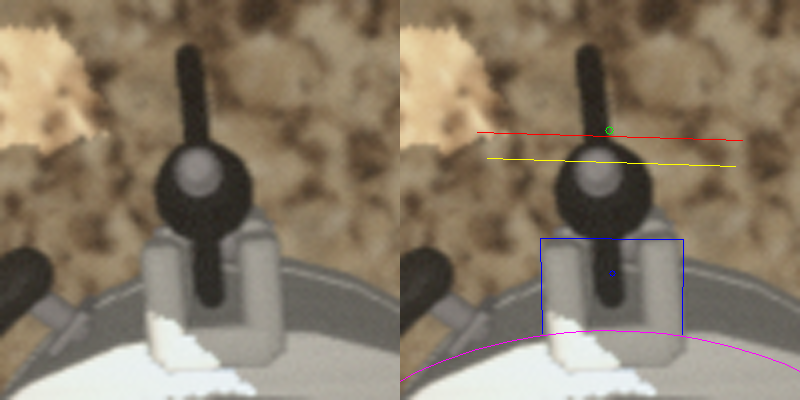

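Run:
```python
from ov import *
from scipy.optimize import least_squares
F=np.load('F2.npy',allow_pickle=True).item();f=F['wrist']
obs=np.array([[199,168],[188,48],[211,303],[145,240],[279,238]])/4+[254.5,149.5]
def res(p):
    P=pose(p[:2],p[2],p[3],p[4]); o,t,S=P['o'],P['t'],P['seat']
    sg=1 if P['w']@o>0 else -1
    X=[P['end'],P['mid']+.03*sg*P['w']+.014*P['b'],P['mid']-.03*sg*P['w']+.004*P['b'],S+.009*o-.018*t,S+.009*o+.018*t]
    d=proj(f,X)-obs; 
    return d.ravel()
for swap in [0]:
  for th in [.9,7.15,10.3,8.7]:
    r=least_squares(res,[.5085,-.056,np.radians(-116),.35,th])
    print(th,r.x.round(4),np.degrees(r.x[2]).round(1),(r.cost),r.fun.round(1))
    if th==7.15: x=r.x
draw(f,(255,150,355,250),4,x[:2],x[2],x[3],x[4],'o2.png')
P=pose(x[:2],x[2],x[3],x[4]);print({k:v.round(4) for k,v in P.items()})
```

```text
0.9 [ 0.4906 -0.0727 -0.3435  0.1132 -0.6981] -19.7 814.1119982490305 [ -0.6  12.8  -1.6   7.4   4.7   4.4  12.4 -31.  -15.1   5. ]
7.15 [ 0.4896 -0.0726 -0.3648  0.1246  5.5851] -20.9 835.40784224998 [ -0.8  12.3  -1.9   7.4   3.4   5.6  13.7 -31.5 -14.6   4.5]
10.3 [ 0.4896 -0.0727 -0.3731  0.1207  8.7266] -21.4 844.0034324673296 [ -0.5  12.1  -1.7   7.4   3.    6.1  13.8 -31.7 -14.9   4.4]
8.7 [ 0.4891 -0.0718 -0.4079  0.14    5.5851] -23.4 856.7276563768625 [ -1.5  12.3  -1.    7.3   1.7   5.8  15.3 -31.6 -14.6   4.6]
{'seat': array([ 0.4896, -0.0726,  0.158 ]), 'o': array([ 0.9342, -0.3568,  0.    ]), 't': array([ 0.3568,  0.9342, -0.    ]), 'b': array([ 0.1161, -0.0443,  0.9922]), 'mid': array([ 0.4979, -0.0757,  0.1759]), 'end': array([ 0.5003, -0.0766,  0.1963]), 'w': array([-0.3568, -0.9342, -0.    ]), 'seatface': array([ 0.4963, -0.0751,  0.162 ])}
```

View pics/o2.png

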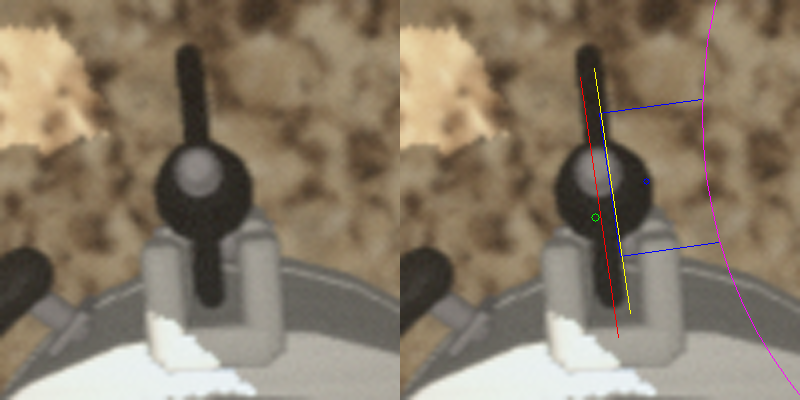

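The bad fit comes from swapping the lug's left and right corners (ccw of outward is left in the picture). Swapping them.

Run:
```python
from ov import *
from scipy.optimize import least_squares
F=np.load('F2.npy',allow_pickle=True).item();f=F['wrist']
obs=np.array([[199,168],[188,48],[211,303],[145,240],[279,238]])/4+[254.5,149.5]
def res(p):
    P=pose(p[:2],p[2],p[3],p[4]); o,t,S=P['o'],P['t'],P['seat']
    sg=1 if P['w']@o>0 else -1
    X=[P['end'],P['mid']+.03*sg*P['w']+.014*P['b'],P['mid']-.03*sg*P['w']+.004*P['b'],S+.009*o+.018*t,S+.009*o-.018*t]
    return (proj(f,X)-obs).ravel()
for th in [7.15,10.3]:
    r=least_squares(res,[.5085,-.056,np.radians(-116),.35,th])
    print(th,r.x.round(4),np.degrees(r.x[2]).round(1),(r.cost),r.fun.round(1))
    x=r.x;P=pose(x[:2],x[2],x[3],x[4]);print({k:v.round(4) for k,v in P.items()}, 'C',(P['seat']-.132*P['o']).round(4))
    for c in ['side','top']:
        print(c,proj(F[c],[P['mid'],P['seat'],(P['seat']-.132*P['o'])*[1,1,0]]).round(1).tolist())
print(telemetry.get_state()['q'].round(2))
```

```text
7.15 [ 0.5086 -0.0559 -2.0127  0.3605  7.1863] -115.3 3.9890378178972385 [ 0.1 -0.1  0.4 -1.2  0.6  1.2 -1.7  0.9  0.5 -0.7]
{'seat': array([ 0.5086, -0.0559,  0.158 ]), 'o': array([-0.4276, -0.904 ,  0.    ]), 't': array([ 0.904 , -0.4276,  0.    ]), 'b': array([-0.1508, -0.3188,  0.9357]), 'mid': array([ 0.4977, -0.0791,  0.173 ]), 'end': array([ 0.4948, -0.0852,  0.1911]), 'w': array([-0.3724, -0.8585, -0.3526]), 'seatface': array([ 0.4998, -0.0746,  0.1599])} C [0.5651 0.0634 0.158 ]
side [[326.6, 228.4], [318.1, 232.0], [277.6, 263.5]]
top [[309.6, 229.7], [302.6, 228.8], [270.8, 231.3]]
10.3 [ 0.5086 -0.0559 -2.0132  0.3573 10.3282] -115.3 4.706651413555914 [ 0.2  0.3  0.3 -1.7  0.6  1.3 -1.7  0.9  0.5 -0.6]
{'seat': array([ 0.5086, -0.0559,  0.158 ]), 'o': array([-0.4281, -0.9037,  0.    ]), 't': array([ 0.9037, -0.4281,  0.    ]), 'b': array([-0.1497, -0.3161,  0.9368]), 'mid': array([ 0.4974, -0.0796,  0.1755]), 'end': array([ 0.4949, -0.0849,  0.1912]), 'w': array([0.3731, 0.8594, 0.3496]), 'seatface': array([ 0.4995, -0.0752,  0.1624])} C [0.5652 0.0634 0.158 ]
side [[326.8, 227.9], [318.1, 232.1], [277.6, 263.5]]
top [[309.8, 229.6], [302.6, 228.8], [270.8, 231.3]]
[ 0.29  0.02 -0.19  0.   -1.36 -0.79]
```

The fit agrees with the networks in all three views:
- **Seat:** (0.5086, −0.0559).
- **Outward azimuth:** −115.3°.
- **Lean:** 0.36.
- **Nut:** 7.19 or 10.33 rad, with its wing almost straight outward.

The next move goes outside the clamp at 90 mm radius, down to z = 0.165.

```bash
python3 -m inch '0 -3.1 -8.6 0 0 0 3.4;0 -3.1 -8.6 0 0 0 3.4;0 -3.1 -8.6 -6 0 0 3.4;0 -3.1 -8.6 -12 0 0 3.4;0 -3.1 -8.6 -16.1 0 0 3.4;0 -3.1 -8.6 -16.1 0 0 3.4;0 -3.1 -8.6 -16.1 0 0 3.4' 10
cat > rel.py <<'E'
from h import *
S=np.array([.5086,-.0559,.158]);az=np.radians(-115.3);o=np.array([np.cos(az),np.sin(az),0]);cw=np.array([np.sin(az),-np.cos(az),0])*1.
# cw: tangential push direction (clockwise at outer side) = -t
def rel(s=None):
    s=s or telemetry.get_state(); d=s['eef_pos']-S
    print('r %.1f cw %.1f dz %.1f mm | Fo %.1f Fcw %.1f Fz %.1f | yaw %.1f t %.2f'%(d@o*1e3,d@cw*1e3,d[2]*1e3,s['force']@o,s['force']@cw,s['force'][2],np.degrees(s['ee_rot'][2]),s['t']))
if __name__=='__main__':
    rel(); print('cm per 10mm: o',(o*1).round(3),'cw',(cw*1).round(3))
E
python3 rel.py
```

```text
t: 5.15
eef_pos: [0.4718, -0.1372, 0.1673]
ee_rot: [3.141, 0.002, 2.7]
force: [-0.4, -1.3, 0.3]
width: 0.0005
r 89.2 cw -1.5 dz 9.3 mm | Fo 1.4 Fcw -0.2 Fz 0.3 | yaw 154.7 t 5.15
cm per 10mm: o [-0.427 -0.904  0.   ] cw [-0.904  0.427  0.   ]
```

```bash
python3 -m inch '0 0.85 1.8 -0.2 0 0 0;0 1.0 2.1 -0.2 0 0 0;0 1.15 2.45 -0.2 0 0 0;0 1.3 2.75 -0.2 0 0 0;0 1.45 3.1 -0.2 0 0 0;0 1.6 3.4 -0.2 0 0 0;0 1.75 3.7 -0.2 0 0 0;0 1.8 3.8 -0.2 0 0 0;0 1.8 3.8 -0.2 0 0 0' 
python3 rel.py
python3 - <<'E'
from ov import *
f=grab_frame('wrist'); np.save('F3.npy',dict(wrist=f),allow_pickle=True)
save(f['pixels'],'wrist3.png')
print([(p['location'],p['p']) for p in pinpoint('wrist','nut_mid')])
E
```

```text
t: 6.28
eef_pos: [0.4898, -0.099, 0.1652]
ee_rot: [3.141, 0.002, 2.7]
force: [-1.8, -3.0, 1.2]
width: 0.0007
r 47.0 cw -1.5 dz 7.2 mm | Fo 3.5 Fcw 0.4 Fz 1.2 | yaw 154.7 t 6.28
cm per 10mm: o [-0.427 -0.904  0.   ] cw [-0.904  0.427  0.   ]
[([320.9, 375.9], 0.6)]
```

View pics/wrist3.png

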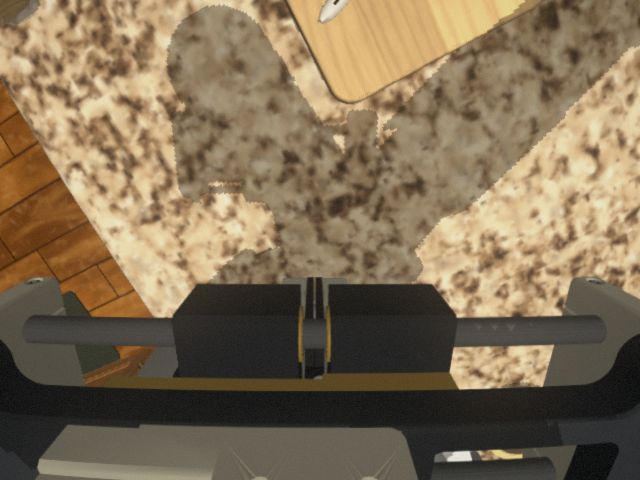

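The wrist camera is blind in this pose, but the force reads 3.5 N outward, which matches the stiff hinge giving way. I'll keep pushing in small steps and watch the force.

```bash
python3 -m inch '0 0.1 0.2 0 0 0 0;0 0.2 0.4 0 0 0 0;0 0.26 0.55 0 0 0 0;0 0.3 0.65 0 0 0 0'; python3 rel.py
python3 -m inch '0 0.05 0.1 0 0 0 0;0 0.1 0.2 0 0 0 0'; python3 rel.py
```

```text
t: 6.88
eef_pos: [0.4931, -0.0925, 0.1654]
ee_rot: [3.141, 0.002, 2.7]
force: [-2.9, -4.2, 3.6]
width: 0.0006
r 39.7 cw -1.6 dz 7.4 mm | Fo 5.0 Fcw 0.8 Fz 3.6 | yaw 154.7 t 6.88
cm per 10mm: o [-0.427 -0.904  0.   ] cw [-0.904  0.427  0.   ]
t: 7.12
eef_pos: [0.4929, -0.0915, 0.1653]
ee_rot: [-3.139, 0.001, 2.7]
force: [-5.4, -10.2, 6.0]
width: 0.0007
r 38.9 cw -1.0 dz 7.3 mm | Fo 11.6 Fcw 0.5 Fz 6.0 | yaw 154.7 t 7.12
cm per 10mm: o [-0.427 -0.904  0.   ] cw [-0.904  0.427  0.   ]
```

```bash
python3 -m inch '0 -0.85 -1.8 0 0 0 0;0 -0.85 -1.8 6 0 0 0;0 -0.85 -1.8 12 0 0 0;0 -0.85 -1.8 16 0 0 0;0 0.8 4 16 0 0 0;0 0.8 4 16 0 0 0;0 0.8 4 16 0 0 0'
python3 - <<'E'
from ov import *
f=grab_frame('wrist'); np.save('F4.npy',dict(wrist=f),allow_pickle=True)
print([(np.round(p['location'],1),p['p']) for p in pinpoint('wrist','nut_mid')])
for th in [7.15,10.3]:
  print(proj(f,[pose((.5086,-.0559),np.radians(-115.3),0.,th)[k] for k in ('mid','end')]).round(1))
draw(f,(255,170,355,270),4,(.5086,-.0559),np.radians(-115.3),0.,7.18,'o4.png')
E
```

```text
t: 8.0
eef_pos: [0.5007, -0.0514, 0.3249]
ee_rot: [-3.14, 0.0, 2.701]
force: [-0.4, -0.3, 0.3]
width: 0.0007
[(array([306.4, 228.8]), 0.88)]
[[306.7 223. ]
 [306.2 228.3]]
[[306.6 223.6]
 [306.2 228.3]]
```

View pics/o4.png

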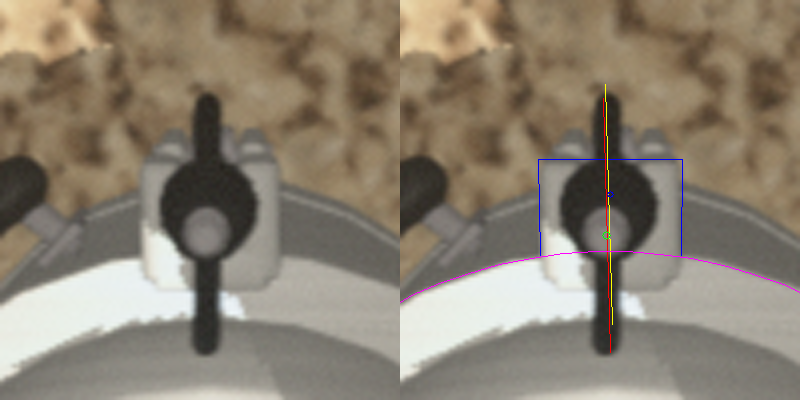

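The bolt is upright: its end is at crop (206,232) against (207,235) predicted for zero lean. The nut is still backed off with its wing straight out. I need the width of the closed fingers along the jaw axis from the wrist picture.

Run:
```python
from h import *
from scipy.spatial.transform import Rotation as Rn
f=np.load('F4.npy',allow_pickle=True).item()['wrist']; s=telemetry.get_state()
Rt=Rn.from_euler('xyz',s['ee_rot']).as_matrix()
for zb in [0,.019,.04]:
  for yy in (-.0095,.0095):
    print(zb,yy,[proj(f,s['eef_pos']+Rt@np.array([h,yy,-zb]))[0].round(0).tolist() for h in (-.021,-.0105,0,.0105,.021)])
cv2.imwrite('pics/tip.png',cv2.resize(cv2.cvtColor(f['pixels'],cv2.COLOR_RGB2BGR)[240:390,215:415],(800,600),interpolation=cv2.INTER_CUBIC))
```

```text
0 -0.0095 [[277.0, 276.0], [297.0, 276.0], [317.0, 276.0], [337.0, 276.0], [358.0, 276.0]]
0 0.0095 [[278.0, 308.0], [297.0, 309.0], [317.0, 309.0], [337.0, 309.0], [356.0, 309.0]]
0.019 -0.0095 [[272.0, 292.0], [295.0, 292.0], [318.0, 292.0], [340.0, 293.0], [363.0, 293.0]]
0.019 0.0095 [[274.0, 328.0], [295.0, 328.0], [317.0, 328.0], [339.0, 328.0], [361.0, 328.0]]
0.04 -0.0095 [[266.0, 316.0], [292.0, 316.0], [318.0, 316.0], [344.0, 316.0], [370.0, 316.0]]
0.04 0.0095 [[268.0, 355.0], [293.0, 356.0], [318.0, 356.0], [343.0, 356.0], [367.0, 356.0]]
```

View pics/tip.png

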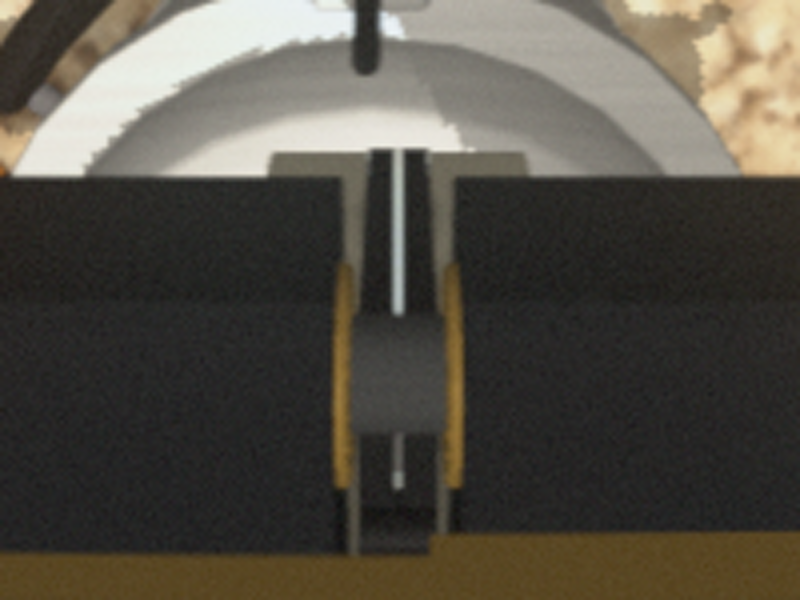

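The closed tip is about 34 mm across the jaws (half-width about 17 mm), and 19 mm radially. Now to the start of the first stroke, beside the wing on its counter-clockwise side.

```bash
python3 -m inch '0 3.8 -4.7 0 0 0 0;0 3.8 -4.7 -6 0 0 0;0 3.8 -4.7 -12 0 0 0;0 3.8 -4.7 -15.8 0 0 0;0 3.8 -4.7 -15.8 0 0 0'; python3 rel.py
```

```text
t: 8.72
eef_pos: [0.5363, -0.1003, 0.1643]
ee_rot: [-3.136, -0.005, 2.698]
force: [0.1, -0.1, 0.7]
width: 0.0006
r 28.3 cw -44.0 dz 6.3 mm | Fo 0.1 Fcw -0.2 Fz 0.7 | yaw 154.6 t 8.72
cm per 10mm: o [-0.427 -0.904  0.   ] cw [-0.904  0.427  0.   ]
```

```bash
python3 -m inch '0 -2.41 1.45 0.1 0 0 0;0 -3.32 1.88 0.1 0 0 0;0 -4.22 2.30 0.1 0 0 0;0 -5.12 2.73 0.1 0 0 0;0 -6.03 3.16 0.1 0 0 0;0 -6.75 3.5 0.1 0 0 0;0 -6.75 3.5 0.1 0 0 0;0 -6.39 4.27 0.1 0 0 0;0 -6.05 4.99 0.1 0 0 0;0 -5.66 5.8 0.1 0 0 0;0 -5.66 5.8 0.1 0 0 0'; python3 rel.py
cat > wing.py <<'E'
from ov import *
# wing direction from top/side views at upright
for c in ['top','side']:
    f=grab_frame(c); p=pinpoint(c,'nut_mid'); print(c,[(np.round(q['location'],1).tolist(),round(q['p'],2)) for q in p[:2]], proj(f,pose((.5086,-.0559),np.radians(-115.3),0,5)['mid']).round(1))
E
python3 wing.py
```

```text
t: 10.1
eef_pos: [0.4803, -0.0415, 0.1652]
ee_rot: [-3.136, -0.005, 2.699]
force: [-0.7, -0.2, -0.0]
width: 0.0005
r -0.9 cw 31.7 dz 7.2 mm | Fo 0.5 Fcw 0.6 Fz -0.0 | yaw 154.6 t 10.10
cm per 10mm: o [-0.427 -0.904  0.   ] cw [-0.904  0.427  0.   ]
top [] [[302.5 227.1]]
side [] [[318.1 228.6]]
```

```bash
python3 -m inch '0 0 0 5 0 0 0;0 0 0 11 0 0 0;0 2.1 -1 16 0 0 0;0 2.1 -1 16 0 0 0;0 2.1 -1 16 0 0 0'
cat > wing.py <<'E'
from ov import *
from scipy.optimize import minimize_scalar
f=grab_frame('wrist'); g=f['pixels'].max(2).astype(float)
np.save('Fw.npy',dict(wrist=f),allow_pickle=True); save(f['pixels'],'wl.png')
az=np.radians(-115.3)
print('nut_mid',[(np.round(q['location'],1).tolist(),round(q['p'],2)) for q in pinpoint('wrist','nut_mid')[:1]])
# wing template: dark along the outer wing parts, vs. wing angle phi (cw from outward), lift from 0..8 mm
res=[]
for ph in range(-90,90,3):
    for n in (0,1,2,3):
        th=np.radians(50-ph)+np.pi*n
        if th<-.3 or th>10.6: continue
        P=pose((.5086,-.0559),az,0,th); 
        X=[P['mid']+s*r*P['w']+z*P['b'] for s in (1,-1) for r in (.017,.020,.023,.026,.028) for z in (.004,.011)]
        q=proj(f,X); v=cv2.remap(g.astype(np.float32),q[:,0].astype(np.float32)[None],q[:,1].astype(np.float32)[None],cv2.INTER_LINEAR)
        res.append((v.mean(),ph,round(th,2)))
res.sort(); print([(round(float(a),1),b,c) for a,b,c in res[:6]])
P=pose((.5086,-.0559),az,0,4); print('pred mid',proj(f,P['mid']).round(1),'end',proj(f,P['end']).round(1))
E
python3 wing.py
```

```text
t: 10.92
eef_pos: [0.5004, -0.0523, 0.3248]
ee_rot: [-3.137, -0.005, 2.697]
force: [-0.0, 0.6, -1.1]
width: 0.0001
nut_mid [([307.6, 226.3], 0.93)]
[(46.5, -39, np.float64(1.55)), (46.7, -39, np.float64(7.84)), (46.7, -39, np.float64(4.69)), (46.8, -42, np.float64(4.75)), (46.8, -42, np.float64(1.61)), (47.0, -42, np.float64(7.89))]
pred mid [[305.9 223.8]] end [[305.4 229.8]]
```

The first stroke turned the nut about 140° with the bolt still upright; the other wing is now at −40°, so θ ≈ 4.69 or 7.84. I'll repeat the stroke, a little deeper at its end. From here the stop can't be reached in one stroke.

```bash
python3 -m inch '0 4.1 -4.7 0 0 0 0;0 4.1 -4.7 -6 0 0 0;0 4.1 -4.7 -12 0 0 0;0 4.1 -4.7 -15.9 0 0 0;0 4.1 -4.7 -15.9 0 0 0;0 4.1 -4.7 -15.9 0 0 0'; python3 rel.py
```

```text
t: 11.78
eef_pos: [0.5418, -0.0993, 0.1664]
ee_rot: [-3.136, -0.005, 2.699]
force: [0.8, 0.1, 0.6]
width: 0.0006
r 25.1 cw -48.6 dz 8.4 mm | Fo -0.5 Fcw -0.7 Fz 0.6 | yaw 154.6 t 11.78
cm per 10mm: o [-0.427 -0.904  0.   ] cw [-0.904  0.427  0.   ]
```

```bash
python3 -m inch '0 -2.95 1.39 -0.1 0 0 0;0 -4.03 1.9 -0.1 0 0 0;0 -4.94 2.33 -0.1 0 0 0;0 -5.66 2.67 -0.1 0 0 0;0 -6.56 3.1 -0.1 0 0 0;0 -7.29 3.44 -0.1 0 0 0;0 -7.29 3.44 -0.1 0 0 0;0 -6.91 4.25 -0.1 0 0 0;0 -6.52 5.07 -0.1 0 0 0;0 -6.14 5.88 -0.1 0 0 0;0 -5.84 6.51 -0.1 0 0 0;0 -5.84 6.51 -0.1 0 0 0'; python3 rel.py
python3 -m inch '0 0 0 5 0 0 0;0 0 0 11 0 0 0;0 1.7 -1.7 16 0 0 0;0 1.7 -1.7 16 0 0 0;0 1.7 -1.7 16 0 0 0'; python3 wing.py
```

```text
t: 13.28
eef_pos: [0.4838, -0.0335, 0.1653]
ee_rot: [-3.136, -0.005, 2.699]
force: [0.4, -0.7, 0.2]
width: 0.0006
r -9.6 cw 32.0 dz 7.3 mm | Fo 0.5 Fcw -0.6 Fz 0.2 | yaw 154.7 t 13.28
cm per 10mm: o [-0.427 -0.904  0.   ] cw [-0.904  0.427  0.   ]
t: 13.9
eef_pos: [0.5005, -0.0505, 0.3248]
ee_rot: [-3.136, -0.006, 2.699]
force: [-0.8, 1.2, -0.9]
width: 0.0004
nut_mid [([304.7, 226.0], 0.71)]
[(45.1, -24, np.float64(4.43)), (45.4, -24, np.float64(1.29)), (45.6, -24, np.float64(7.57)), (45.9, -27, np.float64(4.49)), (46.0, -27, np.float64(1.34)), (46.3, -27, np.float64(7.63))]
pred mid [[305.1 222.2]] end [[304.6 228.1]]
```

Wing now at −24°, so θ ≈ 1.29 or 4.43. On the next push the nut may meet its stop at +50° (v ≈ 7 mm), so I'll go slowly there and watch the force.

```bash
python3 -m inch '0 4.1 -4.8 0 0 0 0;0 4.1 -4.8 -6 0 0 0;0 4.1 -4.8 -12 0 0 0;0 4.1 -4.8 -15.9 0 0 0;0 4.1 -4.8 -15.9 0 0 0;0 4.1 -4.8 -15.9 0 0 0'; python3 rel.py
python3 -m inch '0 -2.95 1.39 -0.2 0 0 0;0 -4.03 1.9 -0.2 0 0 0;0 -4.5 2.12 -0.2 0 0 0;0 -4.5 2.12 -0.2 0 0 0'; python3 rel.py
```

```text
t: 14.75
eef_pos: [0.5419, -0.0984, 0.1665]
ee_rot: [-3.135, -0.006, 2.7]
force: [0.6, -0.7, 1.3]
width: 0.0004
r 24.2 cw -48.3 dz 8.5 mm | Fo 0.4 Fcw -0.8 Fz 1.3 | yaw 154.7 t 14.75
cm per 10mm: o [-0.427 -0.904  0.   ] cw [-0.904  0.427  0.   ]
t: 15.25
eef_pos: [0.4974, -0.077, 0.1653]
ee_rot: [-3.136, -0.004, 2.701]
force: [0.3, -0.4, 0.3]
width: 0.0001
r 23.9 cw 1.1 dz 7.3 mm | Fo 0.2 Fcw -0.4 Fz 0.3 | yaw 154.7 t 15.25
cm per 10mm: o [-0.427 -0.904  0.   ] cw [-0.904  0.427  0.   ]
```

```bash
python3 -m inch '0 -0.18 0.09 0 0 0 0;0 -0.27 0.13 0 0 0 0'; python3 rel.py|head -1
python3 -m inch '0 -0.18 0.09 0 0 0 0;0 -0.27 0.13 0 0 0 0'|tail -2; python3 rel.py|head -1
python3 -m inch '0 -0.1 0.05 0 0 0 0;0 -0.18 0.09 0 0 0 0'|tail -2; python3 rel.py|head -1
```

```text
t: 15.5
eef_pos: [0.495, -0.0759, 0.1653]
ee_rot: [-3.135, -0.004, 2.7]
force: [0.3, -0.4, 0.1]
width: 0.0008
r 23.9 cw 3.8 dz 7.3 mm | Fo 0.3 Fcw -0.4 Fz 0.1 | yaw 154.7 t 15.50
force: [0.3, -0.1, -0.7]
width: 0.0005
r 23.9 cw 6.9 dz 7.2 mm | Fo -0.1 Fcw -0.3 Fz -0.7 | yaw 154.7 t 15.75
force: [-0.3, -0.5, -0.0]
width: 0.0001
r 23.9 cw 9.0 dz 7.1 mm | Fo 0.5 Fcw 0.0 Fz -0.0 | yaw 154.7 t 16.00
```

```bash
python3 -m inch '0 -0.14 0.06 0 0 0 0;0 -0.27 0.13 0 0 0 0'|tail -2; python3 rel.py|head -1
python3 -m inch '0 -0.18 0.09 0 0 0 0;0 -0.27 0.13 0 0 0 0'|tail -2; python3 rel.py|head -1
```

```text
force: [0.5, -0.9, -0.2]
width: 0.0004
r 23.9 cw 12.2 dz 7.1 mm | Fo 0.6 Fcw -0.8 Fz -0.2 | yaw 154.7 t 16.25
force: [0.6, -0.3, 0.8]
width: 0.0004
r 23.9 cw 15.4 dz 7.1 mm | Fo 0.0 Fcw -0.6 Fz 0.8 | yaw 154.7 t 16.50
```

```bash
python3 -m inch '0 0 0 5 0 0 0;0 0 0 11 0 0 0;0 1.6 2 16 0 0 0;0 1.6 2 16 0 0 0;0 1.6 2 16 0 0 0'; python3 wing.py
```

```text
t: 17.12
eef_pos: [0.5001, -0.0507, 0.3245]
ee_rot: [-3.135, -0.006, 2.701]
force: [-0.5, -0.4, -1.2]
width: 0.0005
nut_mid [([306.4, 224.0], 0.88)]
[(47.8, 69, np.float64(2.81)), (48.1, 66, np.float64(-0.28)), (48.7, 72, np.float64(2.76)), (49.2, 69, np.float64(5.95)), (49.5, 66, np.float64(2.86)), (50.6, 72, np.float64(5.9))]
pred mid [[304.8 222.7]] end [[304.2 228.7]]
```

Wing is at about +68°, beyond the stop angle with no resistance, so θ ≈ 2.8 rad and 160° remain. Next is the inward push on the +v side.

```bash
python3 -m inch '0 -3.4 -2 0 0 0 0;0 -3.4 -2 -6 0 0 0;0 -3.4 -2 -12 0 0 0;0 -3.4 -2 -15.9 0 0 0;0 -3.4 -2 -15.9 0 0 0;0 -3.06 -1.28 -15.9 0 0 0;0 -2.72 -0.55 -15.9 0 0 0;0 -2.38 0.17 -15.9 0 0 0;0 -2.04 0.89 -15.9 0 0 0;0 -1.7 1.61 -15.9 0 0 0;0 -1.65 1.75 -15.9 0 0 0'; python3 rel.py
python3 -m inch '0 0 0 5 0 0 0;0 0 0 11 0 0 0;0 1.7 -1.7 16 0 0 0;0 1.7 -1.7 16 0 0 0;0 1.7 -1.7 16 0 0 0'; python3 wing.py
```

```text
t: 18.6
eef_pos: [0.4835, -0.033, 0.1648]
ee_rot: [-3.134, -0.007, 2.701]
force: [-0.8, -0.6, -0.2]
width: 0.0004
r -10.0 cw 32.5 dz 6.8 mm | Fo 0.9 Fcw 0.5 Fz -0.2 | yaw 154.8 t 18.60
cm per 10mm: o [-0.427 -0.904  0.   ] cw [-0.904  0.427  0.   ]
t: 19.23
eef_pos: [0.5001, -0.0499, 0.3243]
ee_rot: [-3.134, -0.008, 2.7]
force: [-0.4, -0.3, -0.7]
width: 0.0006
nut_mid [([304.1, 224.0], 0.79)]
[(46.2, -30, np.float64(1.4)), (46.4, -27, np.float64(1.34)), (46.7, -27, np.float64(4.49)), (46.7, -30, np.float64(4.54)), (47.2, -30, np.float64(7.68)), (47.6, -27, np.float64(7.63))]
pred mid [[304.2 222.1]] end [[303.7 228. ]]
```

Wing at −28°, θ ≈ 1.37, leaving about 78° to the stop. Final push: approach, then small steps with a force check after each.

```bash
python3 -m inch '0 4.1 -4.8 0 0 0 0;0 4.1 -4.8 -6 0 0 0;0 4.1 -4.8 -12 0 0 0;0 4.1 -4.8 -15.8 0 0 0;0 4.1 -4.8 -15.8 0 0 0;0 4.1 -4.8 -15.8 0 0 0'|tail -2; python3 rel.py
python3 -m inch '0 -2.95 1.35 -0.1 0 0 0;0 -4.03 1.86 -0.1 0 0 0;0 -4.5 2.08 -0.1 0 0 0;0 -4.5 2.08 -0.1 0 0 0'|tail -2; python3 rel.py|head -1
python3 -m inch '0 -0.1 0.05 0 0 0 0;0 -0.18 0.09 0 0 0 0'|tail -2; python3 rel.py|head -1
```

```text
force: [-0.2, 0.7, 1.1]
width: 0.0008
r 23.8 cw -47.7 dz 8.9 mm | Fo -0.5 Fcw 0.5 Fz 1.1 | yaw 154.8 t 20.07
cm per 10mm: o [-0.427 -0.904  0.   ] cw [-0.904  0.427  0.   ]
force: [6.4, -6.8, 0.6]
width: 0.0004
r 23.4 cw -0.9 dz 10.2 mm | Fo 3.4 Fcw -8.7 Fz 0.6 | yaw 154.9 t 20.57
force: [5.3, -7.7, -4.2]
width: 0.0002
r 23.3 cw -0.8 dz 11.3 mm | Fo 4.7 Fcw -8.1 Fz -4.2 | yaw 154.9 t 20.82
```

```bash
python3 -m inch '0 -0.1 0.05 0 0 0 0;0 -0.18 0.09 0 0 0 0'|tail -2; python3 rel.py|head -1
```

```text
force: [5.2, -7.2, -6.0]
width: 0.0008
r 23.3 cw -0.6 dz 12.3 mm | Fo 4.3 Fcw -7.8 Fz -6.0 | yaw 154.9 t 21.07
```

```bash
python3 -m inch '0 -0.1 0.05 0 0 0 0;0 -0.14 0.07 0 0 0 0'|tail -2; python3 rel.py|head -1
```

```text
force: [5.3, -7.2, -6.1]
width: 0.0006
r 23.5 cw -0.6 dz 13.1 mm | Fo 4.2 Fcw -7.9 Fz -6.1 | yaw 155.0 t 21.32
```

Resistance of 8 N at v ≈ −0.7 mm, where the wing should be near its stop. I'll back off and look.

```bash
python3 -m inch '0 1.8 -0.86 0 0 0 0;0 3.2 -1.5 0 0 0 0;0 3.2 -1.5 6 0 0 0;0 3.2 -1.5 12 0 0 0;0 0.2 2.8 15.4 0 0 0;0 0.2 2.8 15.4 0 0 0;0 0.2 2.8 15.4 0 0 0'; python3 wing.py
python3 - <<'E'
from ov import *
f=np.load('Fw.npy',allow_pickle=True).item()['wrist']
draw(f,(255,170,355,270),4,(.5086,-.0559),np.radians(-115.3),0.,0.,'o5.png')
E
```

```text
t: 22.2
eef_pos: [0.5011, -0.0492, 0.3252]
ee_rot: [-3.135, 0.007, 2.705]
force: [0.1, -0.4, -0.7]
width: 0.0003
nut_mid [([308.1, 223.0], 0.64)]
[(47.4, 51, np.float64(-0.02)), (48.0, 51, np.float64(3.12)), (49.1, 48, np.float64(0.03)), (50.3, 54, np.float64(-0.07)), (50.4, 51, np.float64(6.27)), (51.3, 48, np.float64(3.18))]
pred mid [[307.2 220.7]] end [[306.5 226.5]]
```

View pics/o5.png

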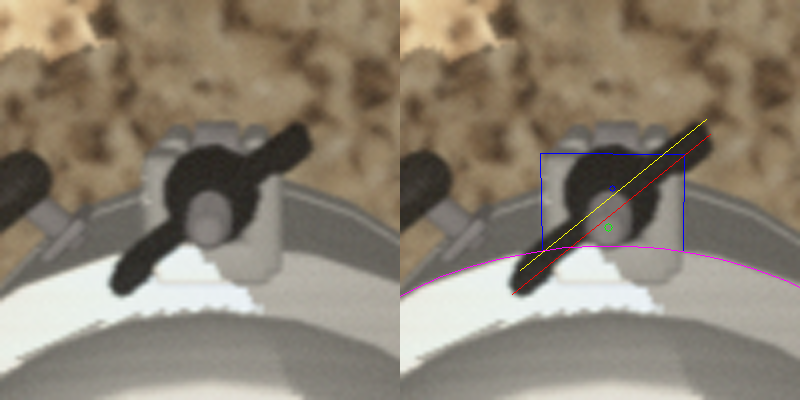

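The nut sits at about 51° against 50° at the stop, held against 8 N, with more bolt showing above the hub. The bolt end is within about 1 mm of upright, and the arm is clear. Handing in.

```bash
python3 -c "
from station import arm,telemetry
s=telemetry.get_state();print(s['t'],s['force'].round(1),s['eef_pos'].round(3));print(arm.job_done())"
```

```text
22.3 [-0.5 -0.2 -0.5] [ 0.501 -0.05   0.324]
the job is handed in; nothing more can be done
None
```

The clamp is done up and the job is handed in at t = 22.3 s. With closed fingers I pushed the bolt upright into its slot until it met its stop (about 12 N). I then ran the wing nut down clockwise with sideways and inward fingertip pushes until it stopped turning under an 8 N push.

**Last checks**
- **Nut:** the wing is at about 51°, against 50° at the stop, so within about 0.05 rad of seated.
- **Bolt:** its end is about 1 mm from the upright prediction, a lean of roughly 0.01–0.02 rad.
- **Robot:** it stands clear above the lid, with about 0.7 N on the wrist, which is within the noise.

**What disagreed**
- **Which half-turn:** the pictures could not tell half-turns of the nut apart (7.19 or 10.33 rad at the start). The free pass through 50° on the third stroke and the firm stop on the fourth settled it as 10.33.
- **Finger width:** the stop came about 5 mm of travel earlier than I expected, because the closed fingers are wider than I measured. They also slid up about 4 mm while pressing on the stop.
- **Bystanders:** I did not measure their positions again at the end. The arm never moved near them and no unexpected force appeared.

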